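# Hang the tea infuser on the drip stand's snap hook

### The arm

A 6-joint arm with a two-finger parallel gripper is mounted at the origin on a cart in front of the work surface, level with it; the furniture and walls round the work are solid. World frame = base frame: x ahead of the robot, y to its left, z up, the work surface at z = 0. Lengths are in m, angles in rad, forces in N, time in s.
With the tool pointing down it reaches from about 0.35 to 0.775 m from the base axis. Payload 7.3 kg.
Tool frame: the origin (TCP) lies midway between the tips of the shut fingers; the grasp point (between the pads) lies 19 mm behind it (robot.grip_depth is the z of the grasp point in the tool frame, in m); z points along the fingers, y is the line along which they close (so a half turn about z gives the same grasp; the last joint's range is limited). The gripper opens to 92 mm and grips with 3 to 60 N. Pads are 19 mm wide; open, the fingers measure 130 mm over their backs; the gripper's body (75 mm by 190 mm) begins 47 mm behind the grasp point.
Start: joints at [1.163, 0.342, 1.524, -0, 1.275, -0.146], TCP at [0.136, 0.507, 0.227] pointing down, gripper open.
Joint ranges: [-2.53, 2.53], [-0.77, 2.02], [0.04, 2.7], [-1, 4.14], [0.28, 2.66], [-3.11, 3.11]. Speed limits (rad/s): [2.57, 2.57, 3.14, 3.14, 3.14, 3.14].

### API

Orientations are given as [roll, pitch, yaw] about the fixed x, y, z axes, in that order (R = Rz(yaw) Ry(pitch) Rx(roll)).
In Python, from cell import robot, viewer gives the robot as it stands.
- The arm moves only by the tool step_arm, never from a script. Its argument "increments" is a list of rows, each an object with "delta_pos": the shift along the tool's x, y, z in cm, a list of three; "dr": the turn, a rotation vector about the tool's x, y, z in degrees, a list of three; "fingers": the closure, from -1 (fully open) to 1 (shut), so that 0 is half open. In form: [{"delta_pos": [tx, ty, tz], "dr": [wx, wy, wz], "fingers": fingers}, ...]. A call has exactly 5 rows; each row is the pose to reach, as a shift and turn from the pose commanded when the call began, along the tool's axes at that moment; what a row does not reach only later rows make up. A row lasts 1/8 s, in which the tool goes at most 62.5 mm and 10.7 degrees, less where a joint would pass 70% of its speed; a pose out of reach is approached as far as the arm can. A call with a gripper value outside its range is refused whole. The fingers move at their own pace and stop on an object; "newtons" is the grip in N (left out, the last holds). Time passes only in rows, so rows that repeat a pose let the fingers close, or fill a call up. It gives the time, the measured TCP pose, the force, the opening and the grip force at its end, in the units of the state.
- robot.observe(): the state, without advancing time (a new reading comes with each control period).
- viewer.read_camera(name): name is "scene" or "top" or "wrist"; returns the picture (480x640x3 uint8, red, green, blue); there is no depth.
- viewer.camera_params(name): a dict with "K" (3x3 intrinsics, pixels), "k1" (the pictures are not rectified: a ray, as slopes to the right and down, at radius r is drawn at 1 + k1 r^2 times it, then the intrinsics apply), "T" (4x4, takes a point from camera to world coordinates). Camera axes: x right, y down, z forward; pixel columns grow to the right and rows downward; lengths in m; the calibration is good to about 2 mm. A picture is of the moment at which its call begins: read the wrist's pose just before it. camera_params takes no time and is no camera call; for the wrist camera it gives the pose at the moment of the call.
- robot.hand_in(): hands the job in; it is judged then, once.
The state is a dict: "time": time; "qpos": joint angles; "qvel": joint speeds; "joint_efforts": joint torques, N m; "tool_pos": TCP position; "tool_rot": TCP orientation; "contact_force": force on the tool from outside, world axes, zero at the start; "torque": the same for the moment, N m; "opening": finger opening in m; "grip_force": force on a finger pad.
Only numpy, scipy, OpenCV 4.12 (cv2) and the standard library are available. Lean on these libraries where they do the work, as an engineer would, in place of code of your own. Each camera call takes 0.05 s, during which the arm holds its last target. There are 200 camera calls.

### The job

Hang the tea infuser on the hook of the drip stand to drain: bring its wire frame in sideways so that the hook goes through the big window below the crossbar, then push the crossbar down past the sprung tongue until it sits on the floor of the hook with the tongue shut over it, and let go. The hook arm may be clamped further in or out, so feel for its back wall and never press hard on the stand, and leave the water glass and the milk jug where they are.

Things in the scene. Friction and masses are not known exactly. Their poses are not given: they have to be found in the camera images.
- infuser: loose steel tea infuser, 60 to 130 g, upright, 174 mm tall. Origin: centre of its underside, z up. Mesh basket 46 mm across (lid 50) up to z 59 mm; above it a flat upright wire frame, 43 mm wide along x, 5 mm thick along y, of 5 mm wire, with level bars centred at z 61.5, 108 (the crossbar) and 134 mm; black grip on top. Both sides are alike.
- window (a point): centre of the infuser's big window, between the lower bar and the crossbar, z 85 mm above its underside: 33 mm wide (x), 41.5 mm high; the hook goes through it along the infuser's y
- crossbar (a point): middle of the infuser's crossbar (5 mm round, along the infuser's x), 108 mm above its underside
- grip (a point): the point to grip, 163 mm above the infuser's underside and 55 mm above the crossbar, in the black flat grip (z 144 to 174 mm, 14 mm thick along x, 20 mm along y); the faces to grip look along the infuser's +x and -x
- stand: fixed steel drip stand; origin: centre of the underside of its tray, 110 mm (x) by 180 mm (y), 14 mm high. Post at y -66 mm with a black clamp (top z 164 mm) from which a flat, 10 mm wide hook arm reaches level toward the stand's +y at x 0 (arm z 142 to 150 mm). The infuser must never load stand, hook or tongue with over 25 N, nor may the robot; 3 N is enough to feel a wall.
- hook_mean (a point): point on the stand at x 0, y 10 mm, z 150 mm: mean place of the foot of the hook's back wall. NOT measured: the arm is clamped so that the wall's throat face lies anywhere from 25 mm nearer the post to 25 mm farther along the stand's +y (y -15 to 35 mm). It holds firm at 40 N. Feel for the wall
- lip_mean (a point): mean place of the middle of the top of the hook's lip (stand y 24.5 mm, z 170 mm; it shifts with the wall, not measured). The hook seen along x is a J, open on top: throat floor z 150 mm; back wall on the post side, up to z 182; throat 12 mm wide; then, at the outer (+y) end, the lip, 5 mm thick, up to z 170. Crossbar seated: its centre at z 152.5 mm
- tongue (a joint): angle (rad) of the sprung tongue, a small steel flap 10.5 mm long, 3 mm thick, hinged on the back wall at z 168 mm that closes the throat: 0 level and shut, growing to 1.45 as it is pushed down into the throat. It springs back once the crossbar is below it. In mid throat 3 to 8 N downward pass it; the infuser's own weight does not.
- water_glass: loose waisted water glass, 62 mm across, 88 mm high, to be left alone; origin centre of underside
- milk_jug: loose steel milk jug, 87x110x104 mm, to be left alone; origin under its middle
There are look-alikes about, which are no part of the job. What is shaped like the infuser but blue is not meant.

How it is judged:
On the way, in this order (a step that is already met when the one before it is completed fails the run):
1. the infuser is lifted at least 40 mm, upright (height (world z) of infuser above 0.04 m and angle between infuser's own z axis and vertical below 0.3 rad), for 0.2 s.
2. the crossbar is pushed down onto the tongue of the hook (value of joint tongue above 0.3 rad and contact force between infuser and stand above 0.5 N), for 0.02 s.
At the end, for the whole second after the job is handed in: The infuser hangs from the hook alone, within 20 degrees of upright and nearly still (under 80 mm/s), its crossbar on the throat floor (centre 148 to 158 mm above the stand's underside), within 16 mm of the hook's middle, and the tongue shut over it (under 0.2 rad) (z of crossbar in the frame of stand between 0.148 and 0.158 m and x of crossbar in the frame of stand between -0.016 and 0.016 m and y of crossbar in the frame of stand between -0.016 and 0.048 m and value of joint tongue below 0.2 rad and contact force between infuser and stand above 0.2 N and angle between infuser's own z axis and vertical below 0.35 rad and linear speed of infuser below 0.08 m/s); the robot touches nothing.
It fails at once if the infuser presses on the stand, hook or tongue with more than 25 N (contact force between infuser and stand above 25 N).
It fails at once if the robot itself presses on the stand with more than 25 N (contact force between the arm and stand above 25 N).
It fails at once if the water glass is moved by more than 20 mm (distance of water_glass from where it was at the start of the episode above 0.02 m).
It fails at once if the milk jug is moved by more than 20 mm (distance of milk_jug from where it was at the start of the episode above 0.02 m).
It also fails if it takes over 48 s, if anything falls off the work surface, if the arm or the gripper's body presses on something with over 40 N, if the wrist force passes 120 N, or if a joint passes its speed limit or range.

## Working session

There is one attempt and no reset: what is moved stays moved. The work goes in short steps, Python scripts to look and compute and a tool call to move; the robot and the scene stay as the last step left them, time stands still between calls to the robot, and variables do not carry over. Pictures are saved under pics/ and viewed, at most 10 in all, crops included, and the job is handed in when it is done.

Besides the shell and the picture viewer there is one more tool, called after "Emit:" as name([rows], argument=value, ...), one row to a line, values as JSON. step_arm: Moves the arm, as the interface text tells. Its arguments: {"type":"object","properties":{"increments":{"type":"array"},"newtons":{"type":"number"}},"required":["increments"]}

```bash
mkdir -p pics; ls
cat > h.py <<'E'
import numpy as np, cv2
from cell import robot, viewer
from scipy.spatial.transform import Rotation as Ro
def grab(n,f):
    p=viewer.camera_params(n); im=viewer.read_camera(n)
    cv2.imwrite('pics/'+f,im[:,:,::-1]); return im,p
def ray(p,u,v):
    K=np.array(p['K']);k=p['k1']
    d=np.array([(u-K[0,2])/K[0,0],(v-K[1,2])/K[1,1]]); r=d.copy()
    for _ in range(30): r=d/(1+k*(r@r))
    T=np.array(p['T']); return T[:3,3],T[:3,:3]@np.array([r[0],r[1],1])
def atz(p,u,v,z):
    o,d=ray(p,u,v); return o+d*(z-o[2])/d[2]
def proj(p,X):
    T=np.array(p['T']);K=np.array(p['K']); c=T[:3,:3].T@(np.array(X)-T[:3,3]); s=c[:2]/c[2]; s=s*(1+p['k1']*(s@s))
    return K[0,0]*s[0]+K[0,2],K[1,1]*s[1]+K[1,2]
def tri(p1,a,p2,b):
    o1,d1=ray(p1,*a);o2,d2=ray(p2,*b)
    A=np.stack([d1,-d2],1);t=np.linalg.lstsq(A,o2-o1,rcond=None)[0]
    x,y=o1+t[0]*d1,o2+t[1]*d2; return (x+y)/2,np.linalg.norm(x-y)
E
python3 - <<'E'
from h import *
for n in('scene','top'):
    im,p=grab(n,n+'1.png'); print(n,np.round(np.array(p['T']),3).tolist(),p['K'],p['k1'])
print(robot.observe(), robot.grip_depth)
E
```

```text
pics
scene [[0.55, -0.476, 0.686, -0.136], [-0.835, -0.315, 0.451, -0.474], [0.001, -0.821, -0.571, 0.728], [0.0, 0.0, 0.0, 1.0]] [[516.17535688   0.         320.45806166]
 [  0.         516.17535688 241.96019287]
 [  0.           0.           1.        ]] -0.030336317713955317
top [[0.006, -0.996, 0.091, 0.507], [-1.0, -0.005, 0.017, -0.02], [-0.017, -0.091, -0.996, 0.99], [0.0, 0.0, 0.0, 1.0]] [[438.17005641   0.         323.42189679]
 [  0.         438.17005641 242.70613581]
 [  0.           0.           1.        ]] -0.08192645637910342
{'time': 0.1, 'qpos': array([ 1.16299786e+00,  3.42618237e-01,  1.52489597e+00,  1.88451989e-05,
        1.27539945e+00, -1.45990970e-01]), 'qvel': array([ 0.00050581, -0.00100367,  0.00036764,  0.00022831, -0.00033106,
       -0.00028251]), 'joint_efforts': array([ 1.75172019e-03, -4.32007599e+01, -2.44694602e+01,  7.17301201e-02,
        5.26432763e-02, -6.97557903e-05]), 'tool_pos': array([0.13571189, 0.50679314, 0.22614144]), 'tool_rot': array([-3.14028833e+00, -2.09999748e-04,  2.87977952e+00]), 'contact_force': array([-0.0740454 ,  0.66820223, -0.38042433]), 'torque': array([-0.01681552, -0.01821976,  0.06825652]), 'grip_force': 0.0, 'opening': 0.09181931613513072} -0.0188
```

View pics/scene1.png

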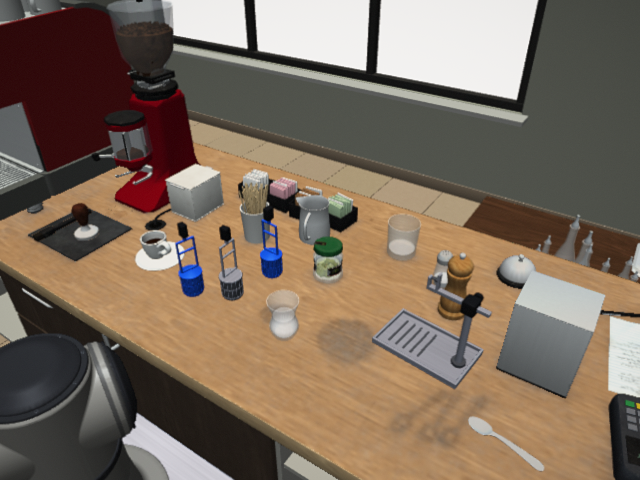

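View pics/top1.png

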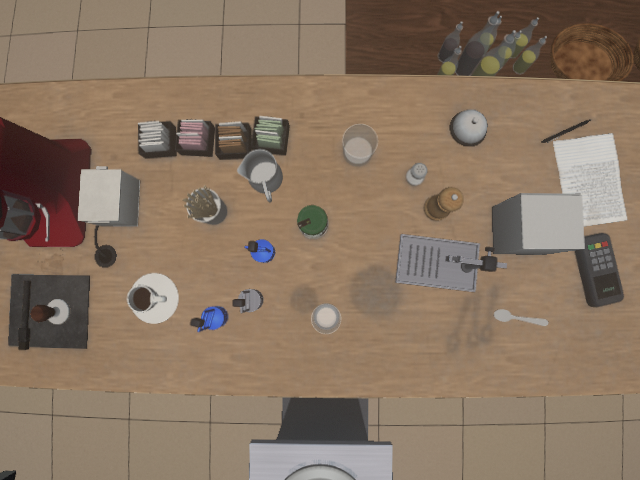

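Scene candidates are a blue infuser (190,270), a grey steel one (231,270) and a second blue one (270,250). Only the grey one matches "steel, not blue"; in the top view it is at (250,299). I'll confirm it in an enlarged crop, together with the stand.

Run:
```python
import cv2,numpy as np
s=cv2.imread('pics/scene1.png');t=cv2.imread('pics/top1.png')
r=lambda im,x,y,w,h:cv2.resize(im[y:y+h,x:x+w],(400,300),interpolation=cv2.INTER_CUBIC)
a=np.vstack([np.hstack([r(s,170,215,120,90),r(s,365,260,140,105+20)[:300]]),np.hstack([r(t,190,270,80,60),r(t,390,220,120,90)])])
cv2.imwrite('pics/crop1.png',a)
```

```text
(no output)
```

View pics/crop1.png

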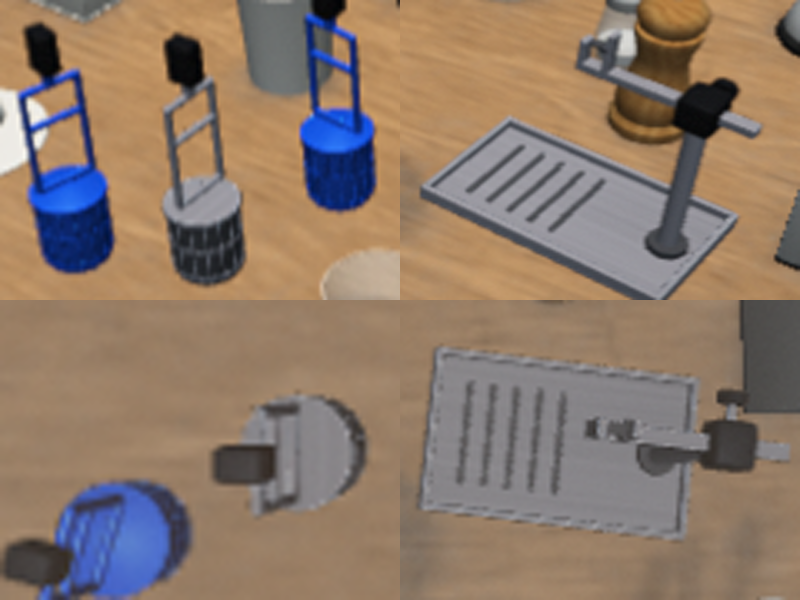

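The crop confirms the steel-mesh infuser with black grip: grip at top-view px ~(239,303) and scene px ~(225,233). The tray corners and hook are also clear. Now the first measurements.

Run:
```python
from h import *
s=viewer.camera_params('scene');t=viewer.camera_params('top')
c=np.array([(40,47),(295,80),(282,238),(23,208)])/3.333+[390,220]
P=np.array([atz(t,*q,.014) for q in c]);print(P.round(4),'len',[np.linalg.norm(P[i]-P[(i+1)%4]).round(4) for i in range(4)])
C=P.mean(0);ydir=(P[0]+P[3]-P[1]-P[2]);yaw=np.arctan2(ydir[1],ydir[0])-np.pi/2
print('stand',C.round(4),'yaw',np.degrees(yaw))
# hook tip in both
sc=lambda x,y:(170+x/3.333,215+y/3.333)
a=atz(s,*sc(172,110),.1365);b=atz(s,*sc(212,83),.1365);print('frame',a,b,np.linalg.norm(a-b),(a+b)/2,np.degrees(np.arctan2((b-a)[1],(b-a)[0])))
tp=lambda x,y:(190+x/5,270+(y-300)/5)
print('grip tri',tri(s,sc(185,60),t,tp(243,465)))
print('lid top-view',atz(t,*tp(298,452),.059))
# hook: lip top left edge in top view & scene
hs=lambda x,y:(365+(x-400)*140/400,260+y*125/300); ht=lambda x,y:(390+(x-400)/3.333,220+(y-300)/3.333)
for z in (.17,.182): print('lip outer top',z,atz(t,*ht(586,430),z),atz(s,*hs(580,42),z))
# glass, jug
print('glass',atz(t,326,320,.088),'jug',atz(t,262,172,.104))
```

```text
[[ 0.6164 -0.179   0.014 ]
 [ 0.595  -0.3515  0.014 ]
 [ 0.489  -0.3403  0.014 ]
 [ 0.5085 -0.1666  0.014 ]] len [np.float64(0.1739), np.float64(0.1066), np.float64(0.1748), np.float64(0.1086)]
stand [ 0.5522 -0.2594  0.014 ] yaw -6.756899443915693
frame [0.44886016 0.14426364 0.1365    ] [0.48332895 0.14322316 0.1365    ] 0.03448449230894555 [0.46609456 0.1437434  0.1365    ] -1.729026895654786
grip tri (array([0.46900051, 0.15271386, 0.1581229 ]), np.float64(0.00531403628294603))
lid top-view [0.46837411 0.15221461 0.059     ]
lip outer top 0.17 [ 0.55236192 -0.23563691  0.17      ] [ 0.5466329  -0.24728194  0.17      ]
lip outer top 0.182 [ 0.55169925 -0.23248014  0.182     ] [ 0.53194987 -0.25216256  0.182     ]
glass [ 0.43114836 -0.01051198  0.088     ] jug [0.73469477 0.12385406 0.104     ]
```

```bash
cat >> h.py <<'E'
def go(xyz,yawdeg):
    o=robot.observe();R=Ro.from_euler('xyz',o['tool_rot']);Rt=Ro.from_euler('xyz',[np.pi,0,np.radians(yawdeg)])
    print('t',round(o['time'],2),'pos',o['tool_pos'].round(4),'rot',np.degrees(o['tool_rot']).round(1),'F',o['contact_force'].round(2),'open',round(o['opening'],4),'grip',round(o['grip_force'],1))
    print('cm',(R.inv().apply(np.array(xyz)-o['tool_pos'])*100).round(2),'deg',np.degrees((R.inv()*Rt).as_rotvec()).round(2))
E
python3 - <<'E'
from h import *
o=robot.observe();R=Ro.from_euler('xyz',o['tool_rot']).as_matrix();T=np.array(viewer.camera_params('wrist')['T'])
print((R.T@(T[:3,3]-o['tool_pos'])).round(4),(R.T@T[:3,:3]).round(3).tolist(),viewer.camera_params('wrist')['K'])
go([.468,.151,.26],92)
E
```

```text
[ 0.0831  0.0003 -0.1572] [[0.001, -0.951, -0.31], [1.0, 0.001, -0.001], [0.001, -0.31, 0.951]] [[432.27416216   0.         319.47047367]
 [  0.         432.27416216 233.65192941]
 [  0.           0.           1.        ]]
t 0.1 pos [0.1357 0.5068 0.2261] rot [-179.9   -0.   165. ] F [-0.07  0.67 -0.38] open 0.0918 grip 0.0
cm [-41.3  -25.77  -3.36] deg [-7.0e-02  4.0e-02  7.3e+01]
```

Emit:
step_arm([
  {"delta_pos":[-5.0,-3.1,-1.5],"dr":[0,0,9],"fingers":0},
  {"delta_pos":[-10,-6.2,-3],"dr":[0,0,18],"fingers":0},
  {"delta_pos":[-15,-9.3,-3.4],"dr":[0,0,27],"fingers":0},
  {"delta_pos":[-20,-12.4,-3.4],"dr":[0,0,36],"fingers":0},
  {"delta_pos":[-25,-15.5,-3.4],"dr":[0,0,45],"fingers":0},
])

```text
time: 0.72
tool_pos: [0.3381, 0.2911, 0.2606]
tool_rot: [3.142, -0.0, 2.089]
contact_force: [-0.3, 1.2, 1.0]
opening: 0.0476
grip_force: 0.0
```

```bash
python3 -c "
from h import *
go([.468,.151,.26],92)"
```

```text
t 0.72 pos [0.3381 0.2911 0.2606] rot [180.   -0.  119.7] F [-0.32  1.18  0.99] open 0.0476 grip 0.0
cm [-18.61   4.33   0.06] deg [-0.   -0.   27.71]
```

Emit:
step_arm([
  {"delta_pos":[-5.0,1.2,0],"dr":[0,0,9],"fingers":0},
  {"delta_pos":[-10,2.3,0],"dr":[0,0,18],"fingers":0},
  {"delta_pos":[-15,3.5,0],"dr":[0,0,27.7],"fingers":0},
  {"delta_pos":[-18.6,4.3,0],"dr":[0,0,27.7],"fingers":0},
  {"delta_pos":[-18.6,4.3,0],"dr":[0,0,27.7],"fingers":0},
])

```text
time: 1.35
tool_pos: [0.4686, 0.1513, 0.26]
tool_rot: [-3.141, 0.0, 1.607]
contact_force: [-0.6, -0.1, -0.1]
opening: 0.046
grip_force: 0.0
```

```bash
python3 -c "
from h import *
grab('wrist','w1.png');go([.468,.151,.26],92)"
```

```text
t 1.4 pos [0.4675 0.1524 0.2601] rot [-179.9   -0.    92.2] F [-1.48  0.43 -0.7 ] open 0.0458 grip 0.0
cm [-0.14  0.04  0.01] deg [-0.09 -0.01  0.18]
```

View pics/w1.png

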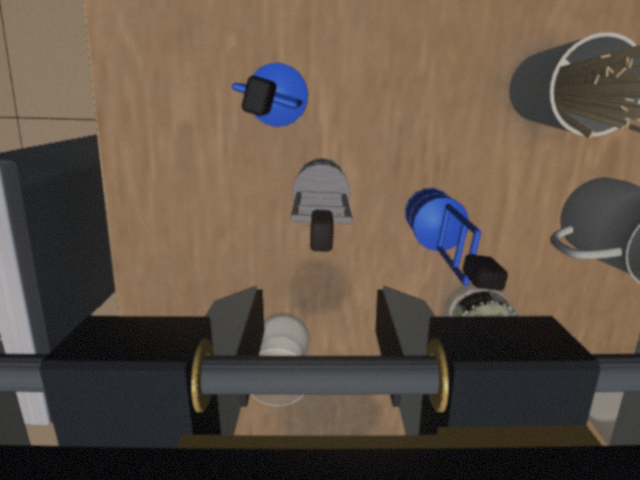

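Wrist view: the grey infuser's grip is at (321,236) and its frame bar spans (292,219)–(351,220). The blue ones at (275,95) and (450,230) are clear of the fingers, which close along image x.

Run:
```python
from h import *
p=viewer.camera_params('wrist')
print(atz(p,321.5,236,.174),atz(p,321.5,219,.1365))
a=atz(p,292,219.5,.1365);b=atz(p,351.5,220.5,.1365);print(a,b,np.linalg.norm(a-b),np.degrees(np.arctan2((b-a)[1],(b-a)[0])))
for X in [(.469,.152,.174),(.469,.152,.1365),(.469,.152,.059),(.469,.152,0.0)]: print(proj(p,X))
go([.469,.152,.144],92)
```

```text
[0.46987144 0.15582573 0.174     ] [0.47002566 0.15547867 0.1365    ]
[0.45010634 0.15434927 0.1365    ] [0.49035378 0.15521837 0.1365    ] 0.040256822500543216 1.2370510039933957
(np.float64(319.77978865376843), np.float64(242.0343994665571))
(np.float64(319.7824732336166), np.float64(223.86858790268013))
(np.float64(319.7863017612747), np.float64(197.5210783207639))
(np.float64(319.7882896684266), np.float64(183.62633467922052))
t 1.4 pos [0.4675 0.1524 0.2601] rot [-179.9   -0.    92.2] F [-1.48  0.43 -0.7 ] open 0.0458 grip 0.0
cm [-0.05  0.16 11.61] deg [-0.09 -0.01  0.18]
```

Emit:
step_arm([
  {"delta_pos":[0.2,0.26,3.5],"dr":[0,0,1.2],"fingers":0},
  {"delta_pos":[0.2,0.26,7],"dr":[0,0,1.2],"fingers":0},
  {"delta_pos":[0.2,0.26,10],"dr":[0,0,1.2],"fingers":0},
  {"delta_pos":[0.2,0.26,11.55],"dr":[0,0,1.2],"fingers":0},
  {"delta_pos":[0.2,0.26,11.55],"dr":[0,0,1.2],"fingers":0},
])

```text
time: 2.02
tool_pos: [0.4684, 0.1561, 0.1443]
tool_rot: [-3.139, 0.0, 1.591]
contact_force: [-0.4, -0.1, 0.4]
opening: 0.0458
grip_force: 0.0
```

Emit:
step_arm([
  {"delta_pos":[0,0,0],"dr":[0,0,0],"fingers":0.4},
  {"delta_pos":[0,0,0],"dr":[0,0,0],"fingers":0.7},
  {"delta_pos":[0,0,0],"dr":[0,0,0],"fingers":1},
  {"delta_pos":[0,0,0],"dr":[0,0,0],"fingers":1},
  {"delta_pos":[0,0,0],"dr":[0,0,0],"fingers":1},
], newtons=25)

```text
time: 2.65
tool_pos: [0.4701, 0.1552, 0.1456]
tool_rot: [3.141, -0.0, 1.59]
contact_force: [-1.1, 0.0, 3.9]
opening: 0.0135
grip_force: 24.9
```

```bash
python3 -c "
from h import *
go([.470,.1545,.26],91)"
```

```text
t 2.65 pos [0.4701 0.1552 0.1456] rot [180.   -0.   91.1] F [-1.11  0.01  3.92] open 0.0135 grip 24.9
cm [ -0.07  -0.   -11.44] deg [ 0.02 -0.01  0.1 ]
```

Emit:
step_arm([
  {"delta_pos":[0,0,0],"dr":[0,0,0],"fingers":1},
  {"delta_pos":[0,0,-3],"dr":[0,0,0],"fingers":1},
  {"delta_pos":[0,0,-7],"dr":[0,0,0],"fingers":1},
  {"delta_pos":[0,0,-11],"dr":[0,0,0],"fingers":1},
  {"delta_pos":[0,0,-14.5],"dr":[0,0,0],"fingers":1},
], newtons=55)

```text
time: 3.28
tool_pos: [0.4699, 0.1552, 0.2913]
tool_rot: [3.142, -0.0, 1.59]
contact_force: [0.4, -0.2, -1.9]
opening: 0.0136
grip_force: 54.9
```

Run:
```python
from h import *
t=viewer.camera_params('top');s=viewer.camera_params('scene')
print('mill base',atz(s,452,312,0),'top',tri(s,(460,262),t,(452,197)))
C=np.array([.5522,-.2594]);a=np.radians(-6.75);X=np.array([np.cos(a),np.sin(a)]);Y=np.array([-X[1],X[0]])
print(C+.10*Y)
go([*(C+.10*Y),.29],83.2)
```

```text
mill base [ 0.67627141 -0.26628551  0.        ] top (array([ 0.67916432, -0.26206706,  0.12621559]), np.float64(0.0004431117953391496))
[ 0.56395374 -0.16009315]
t 3.27 pos [0.4699 0.1552 0.2913] rot [180.   -0.   91.1] F [ 0.37 -0.23 -1.88] open 0.0136 grip 54.9
cm [-31.7    8.8    0.12] deg [ 0.   -0.01  7.9 ]
```

Emit:
step_arm([
  {"delta_pos":[-4,1.1,0],"dr":[0,0,1.5],"fingers":1},
  {"delta_pos":[-9,2.5,0],"dr":[0,0,3],"fingers":1},
  {"delta_pos":[-14,3.9,0],"dr":[0,0,4.5],"fingers":1},
  {"delta_pos":[-19,5.3,0],"dr":[0,0,6],"fingers":1},
  {"delta_pos":[-24,6.7,0],"dr":[0,0,7.9],"fingers":1},
])

```text
time: 3.9
tool_pos: [0.5418, -0.0851, 0.2897]
tool_rot: [-3.141, -0.0, 1.451]
contact_force: [1.0, -0.2, -1.9]
opening: 0.0136
grip_force: 54.9
```

Run:
```python
from h import *
go([.564,-.16,.29],83.2)
```

```text
t 3.9 pos [ 0.5418 -0.0851  0.2897] rot [-180.    -0.    83.1] F [ 0.95 -0.21 -1.89] open 0.0136 grip 54.9
cm [-7.17  3.1  -0.04] deg [-0.03 -0.02 -0.06]
```

Emit:
step_arm([
  {"delta_pos":[-4,1.7,0],"dr":[0,0,0],"fingers":1},
  {"delta_pos":[-7.2,3.1,0],"dr":[0,0,0],"fingers":1},
  {"delta_pos":[-7.2,3.1,0],"dr":[0,0,0],"fingers":1},
  {"delta_pos":[-7.2,3.1,0],"dr":[0,0,0],"fingers":1},
  {"delta_pos":[-7.2,3.1,0],"dr":[0,0,0],"fingers":1},
])

```text
time: 4.53
tool_pos: [0.5637, -0.1575, 0.2903]
tool_rot: [-3.142, -0.0, 1.453]
contact_force: [-0.5, -0.1, -0.2]
opening: 0.0139
grip_force: 54.9
```

Run:
```python
from h import *
a,p=grab('wrist','w2.png');b,_=grab('scene','s2.png');c,_=grab('top','t2.png')
r=lambda im,x,y,w,h:cv2.resize(im[y:y+h,x:x+w,::-1],(400,300),interpolation=cv2.INTER_CUBIC)
cv2.imwrite('pics/c2.png',np.vstack([np.hstack([r(a,0,0,640,480),r(a,220,60,240,180)]),np.hstack([r(b,360,190,160,120),r(c,360,210,160,120)])]))
go([.564,-.16,.29],83.2)
```

```text
t 4.67 pos [ 0.5638 -0.1578  0.2905] rot [180.   -0.   83.3] F [-0.6  -0.33  0.16] open 0.0135 grip 54.9
cm [-0.22  0.05  0.05] deg [ 0.02 -0.    0.07]
```

View pics/c2.png

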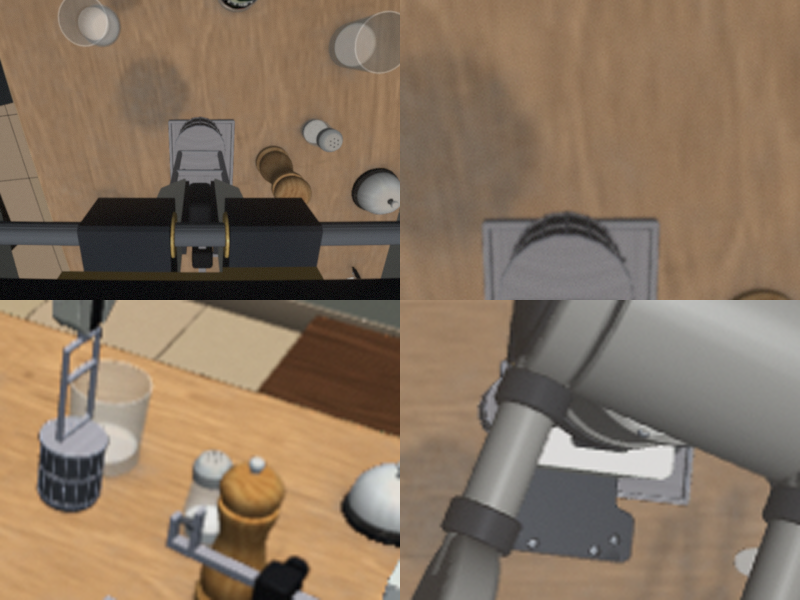

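The wrist view shows the tray's +y edge corners at (270,192) and (375,192), square to the tool. The infuser is upright in the grip, and the hook is at scene px ~(434,282).

Run:
```python
from h import *
p=viewer.camera_params('wrist');s=viewer.camera_params('scene')
a=atz(p,270.4,192,.014);b=atz(p,374.8,192,.014);print(a,b,np.linalg.norm(a-b),np.degrees(np.arctan2(*(b-a)[1::-1])))
m=(a+b)[:2]/2
for yaw in(-6.75,):
    r=np.radians(yaw);X=np.array([np.cos(r),np.sin(r)]);Y=np.array([-X[1],X[0]])
    C0=np.array([.5522,-.2594]);C=m-.09*Y;print('C from wrist',C,'infuser in stand',[(robot.observe()['tool_pos'][:2]-c)@np.c_[X,Y] for c in(C0,C)])
    C=(C0+C)/2
    for (u,v) in [(171,545),(175,517),(200,512),(207,548)]:
        o,d=ray(s,360+u/2.5,190+(v-300)/2.5);t=((C-o[:2])@X)/(d[:2]@X);q=o+t*d;print((u,v),'stand y',(q[:2]-C)@Y,'z',q[2])
```

```text
[ 0.51418254 -0.16425947  0.014     ] [ 0.62035511 -0.17672417  0.014     ] 0.10690174295403351 -6.695895379800877
C from wrist [ 0.55669046 -0.25986798] infuser in stand [array([-0.00041832,  0.10230376]), array([-0.00493266,  0.10224071])]
(171, 545) stand y 0.011831978408116242 z 0.14030594144965713
(175, 517) stand y 0.012142614359371185 z 0.1654978188555306
(200, 512) stand y -0.005523770716248281 z 0.17899366425291285
(207, 548) stand y -0.0150892035884349 z 0.15212669134002332
```

Emit:
step_arm([
  {"delta_pos":[-1,0.27,2],"dr":[0,0,0],"fingers":1},
  {"delta_pos":[-2,0.27,5],"dr":[0,0,0],"fingers":1},
  {"delta_pos":[-3,0.27,7],"dr":[0,0,0],"fingers":1},
  {"delta_pos":[-4.2,0.27,7.65],"dr":[0,0,0],"fingers":1},
  {"delta_pos":[-4.2,0.27,7.65],"dr":[0,0,0],"fingers":1},
])

```text
time: 5.3
tool_pos: [0.5616, -0.2013, 0.2139]
tool_rot: [3.141, 0.0, 1.451]
contact_force: [0.3, -0.4, -1.8]
opening: 0.0135
grip_force: 54.9
```

```bash
cat >> h.py <<'E'
C=np.array([.5545,-.2597]);_r=np.radians(-6.75);SX=np.array([np.cos(_r),np.sin(_r)]);SY=np.array([-SX[1],SX[0]])
def st():
    o=robot.observe();d=o['tool_pos'][:2]-C;f=o['contact_force']
    print('t',round(o['time'],2),'stand xy mm',np.round([d@SX*1e3,d@SY*1e3],1),'h',round((o['tool_pos'][2]-.145)*1e3,1),'rot',np.degrees(o['tool_rot']).round(2),'F sx,sy,z',np.round([f[:2]@SX,f[:2]@SY,f[2]],2),'tq',o['torque'].round(3))
E
python3 - <<'E'
from h import *
st()
b,_=grab('scene','s3.png')
cv2.imwrite('pics/c3.png',cv2.resize(b[170:290,370:530,::-1],(800,600),interpolation=cv2.INTER_CUBIC))
E
```

```text
t 5.3 stand xy mm [ 0.1 58.8] h 68.9 rot [1.7999e+02 1.0000e-02 8.3150e+01] F sx,sy,z [ 0.32 -0.35 -1.79] tq [-0.081  0.068  0.03 ]
```

View pics/c3.png

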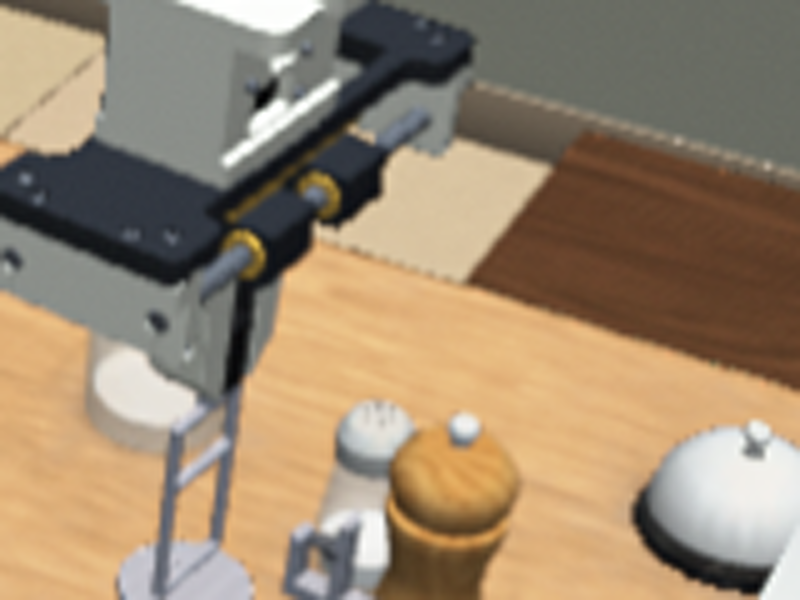

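The hook is at crop (290–355, 520–600), and the frame's window faces it with the crossbar at crop (203,462). I'll check these heights against projection.

Run:
```python
from h import *
s=viewer.camera_params('scene')
f=lambda x,y,z:print((x,y,z),[round(float(q),1) for q in ((np.array(proj(s,[*(C+x*SX+y*SY),z]))-[370,170])*5)])
f(0,.0588,.177);f(-.019,.0588,.177);f(.019,.0588,.177);f(-.019,.0588,.203);f(0.019,.0588,.1305)
for y0 in(-.01,-.005,0):
  print(y0)
  for x in(-.005,.005):
    f(x,y0+.017,.17);f(x,y0+.017,.142);f(x,y0,.182)
```

```text
(0, 0.0588, 0.177) [189.4, 455.6]
(-0.019, 0.0588, 0.177) [160.3, 480.5]
(0.019, 0.0588, 0.177) [217.8, 431.4]
(-0.019, 0.0588, 0.203) [167.2, 420.6]
(0.019, 0.0588, 0.1305) [204.6, 532.4]
-0.01
(-0.005, 0.007000000000000001, 0.17) [307.5, 536.7]
(-0.005, 0.007000000000000001, 0.142) [297.5, 599.0]
(-0.005, -0.01, 0.182) [355.8, 529.4]
(0.005, 0.007000000000000001, 0.17) [322.1, 522.9]
(0.005, 0.007000000000000001, 0.142) [312.0, 585.0]
(0.005, -0.01, 0.182) [370.3, 515.4]
-0.005
(-0.005, 0.012, 0.17) [294.8, 530.9]
(-0.005, 0.012, 0.142) [285.1, 593.1]
(-0.005, -0.005, 0.182) [342.8, 523.4]
(0.005, 0.012, 0.17) [309.5, 517.2]
(0.005, 0.012, 0.142) [299.6, 579.2]
(0.005, -0.005, 0.182) [357.3, 509.5]
0
(-0.005, 0.017, 0.17) [282.3, 525.1]
(-0.005, 0.017, 0.142) [272.8, 587.2]
(-0.005, 0, 0.182) [329.8, 517.5]
(0.005, 0.017, 0.17) [297.0, 511.5]
(0.005, 0.017, 0.142) [287.3, 573.4]
(0.005, 0, 0.182) [344.5, 503.7]
```

Emit:
step_arm([
  {"delta_pos":[-1,0,0],"dr":[0,0,0],"fingers":1},
  {"delta_pos":[-2,0,0],"dr":[0,0,0],"fingers":1},
  {"delta_pos":[-2.8,0,0],"dr":[0,0,0],"fingers":1},
  {"delta_pos":[-3.4,0,0],"dr":[0,0,0],"fingers":1},
  {"delta_pos":[-3.6,0,0],"dr":[0,0,0],"fingers":1},
])

```text
time: 5.98
tool_pos: [0.5572, -0.2369, 0.2136]
tool_rot: [-3.141, -0.0, 1.452]
contact_force: [0.2, -0.5, -1.7]
opening: 0.0134
grip_force: 54.9
```

```bash
python3 -c "
from h import *
st()"
```

```text
t 5.97 stand xy mm [-0.1 23. ] h 68.6 rot [-1.7999e+02 -1.0000e-02  8.3170e+01] F sx,sy,z [ 0.26 -0.45 -1.74] tq [-0.086  0.062 -0.009]
```

Emit:
step_arm([
  {"delta_pos":[-0.2,0,0],"dr":[0,0,0],"fingers":1},
  {"delta_pos":[-0.4,0,0],"dr":[0,0,0],"fingers":1},
  {"delta_pos":[-0.6,0,0],"dr":[0,0,0],"fingers":1},
  {"delta_pos":[-0.8,0,0],"dr":[0,0,0],"fingers":1},
  {"delta_pos":[-0.8,0,0],"dr":[0,0,0],"fingers":1},
])

```text
time: 6.6
tool_pos: [0.5563, -0.2445, 0.2137]
tool_rot: [3.142, -0.0, 1.452]
contact_force: [-0.8, -0.4, -1.6]
opening: 0.014
grip_force: 54.9
```

```bash
python3 -c "
from h import *
st()"
```

```text
t 6.6 stand xy mm [-0.  15.3] h 68.7 rot [180.    -0.    83.19] F sx,sy,z [-0.77 -0.54 -1.58] tq [-0.117  0.049  0.017]
```

Emit:
step_arm([
  {"delta_pos":[-0.1,0,0],"dr":[0,0,0],"fingers":1},
  {"delta_pos":[-0.2,0,0],"dr":[0,0,0],"fingers":1},
  {"delta_pos":[-0.3,0,0],"dr":[0,0,0],"fingers":1},
  {"delta_pos":[-0.4,0,0],"dr":[0,0,0],"fingers":1},
  {"delta_pos":[-0.5,0,0],"dr":[0,0,0],"fingers":1},
])

```text
time: 7.22
tool_pos: [0.5557, -0.2493, 0.2137]
tool_rot: [3.142, -0.0, 1.452]
contact_force: [0.3, -0.3, -1.7]
opening: 0.014
grip_force: 54.9
```

```bash
python3 -c "
from h import *
st()"
```

```text
t 7.22 stand xy mm [ 0.  10.4] h 68.7 rot [180.   -0.   83.2] F sx,sy,z [ 0.31 -0.27 -1.7 ] tq [-0.07  -0.012  0.022]
```

Emit:
step_arm([
  {"delta_pos":[-0.1,0,0],"dr":[0,0,0],"fingers":1},
  {"delta_pos":[-0.2,0,0],"dr":[0,0,0],"fingers":1},
  {"delta_pos":[-0.3,0,0],"dr":[0,0,0],"fingers":1},
  {"delta_pos":[-0.4,0,0],"dr":[0,0,0],"fingers":1},
  {"delta_pos":[-0.4,0,0],"dr":[0,0,0],"fingers":1},
])

```text
time: 7.85
tool_pos: [0.5553, -0.2533, 0.2137]
tool_rot: [3.142, -0.0, 1.452]
contact_force: [0.4, -0.1, -1.0]
opening: 0.0136
grip_force: 54.9
```

```bash
python3 -c "
from h import *
st()"
```

```text
t 7.85 stand xy mm [-0.   6.4] h 68.7 rot [180.    -0.    83.19] F sx,sy,z [ 0.38 -0.05 -1.05] tq [-0.132  0.009  0.007]
```

Emit:
step_arm([
  {"delta_pos":[-0.1,0,0],"dr":[0,0,0],"fingers":1},
  {"delta_pos":[-0.2,0,0],"dr":[0,0,0],"fingers":1},
  {"delta_pos":[-0.2,0,0],"dr":[0,0,0],"fingers":1},
  {"delta_pos":[-0.2,0,0],"dr":[0,0,0],"fingers":1},
  {"delta_pos":[-0.2,0,0],"dr":[0,0,0],"fingers":1},
])

```text
time: 8.48
tool_pos: [0.555, -0.2552, 0.2137]
tool_rot: [3.142, -0.0, 1.452]
contact_force: [-0.7, 0.6, -1.3]
opening: 0.0137
grip_force: 54.9
```

```bash
python3 -c "
from h import *
st()"
```

```text
t 8.47 stand xy mm [0.  4.5] h 68.7 rot [ 1.80e+02 -1.00e-02  8.32e+01] F sx,sy,z [-0.74  0.48 -1.32] tq [-0.078  0.04  -0.001]
```

Emit:
step_arm([
  {"delta_pos":[-0.1,0,0],"dr":[0,0,0],"fingers":1},
  {"delta_pos":[-0.15,0,0],"dr":[0,0,0],"fingers":1},
  {"delta_pos":[-0.15,0,0],"dr":[0,0,0],"fingers":1},
  {"delta_pos":[-0.15,0,0],"dr":[0,0,0],"fingers":1},
  {"delta_pos":[-0.15,0,0],"dr":[0,0,0],"fingers":1},
])

```text
time: 9.1
tool_pos: [0.5549, -0.2562, 0.2137]
tool_rot: [-3.142, -0.001, 1.452]
contact_force: [0.1, 5.6, -0.4]
opening: 0.0136
grip_force: 54.9
```

```bash
python3 -c "
from h import *
st()"
```

```text
t 9.1 stand xy mm [0.  3.5] h 68.7 rot [-1.800e+02 -5.000e-02  8.321e+01] F sx,sy,z [-0.57  5.53 -0.37] tq [ 0.948 -0.089  0.005]
```

Emit:
step_arm([
  {"delta_pos":[0.2,0,0],"dr":[0,0,0],"fingers":1},
  {"delta_pos":[0.42,0,0],"dr":[0,0,0],"fingers":1},
  {"delta_pos":[0.42,0,0.1],"dr":[0,0,0],"fingers":1},
  {"delta_pos":[0.42,0,0.2],"dr":[0,0,0],"fingers":1},
  {"delta_pos":[0.42,0,0.2],"dr":[0,0,0],"fingers":1},
])

```text
time: 9.72
tool_pos: [0.5553, -0.2527, 0.2115]
tool_rot: [-3.141, -0.0, 1.452]
contact_force: [0.2, -0.6, -1.2]
opening: 0.0137
grip_force: 54.9
```

Run:
```python
from h import *
st()
b,_=grab('scene','s4.png')
cv2.imwrite('pics/c4.png',cv2.resize(b[200:305,390:530,::-1],(800,600),interpolation=cv2.INTER_CUBIC))
```

```text
t 9.72 stand xy mm [-0.1  7.1] h 66.5 rot [-179.99   -0.     83.2 ] F sx,sy,z [ 0.26 -0.62 -1.19] tq [-0.09   0.071  0.026]
```

View pics/c4.png

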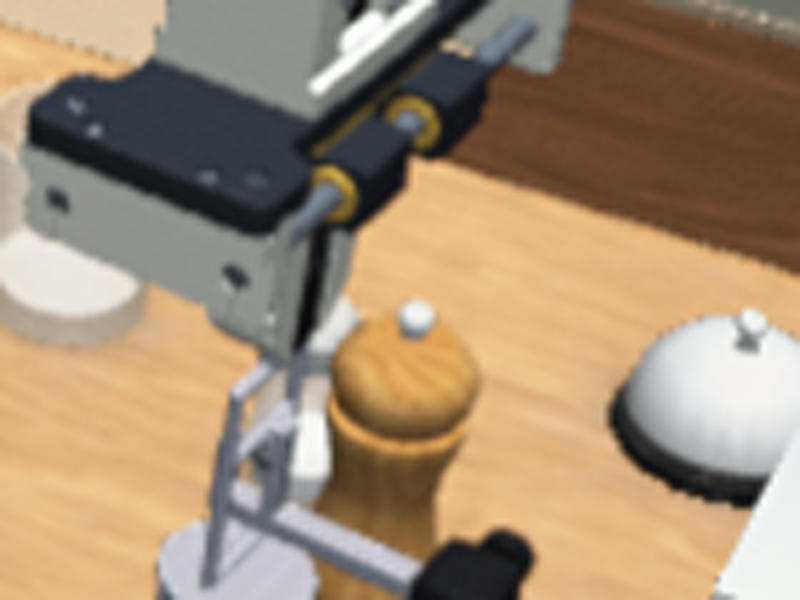

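The hook is through the window, with the crossbar (crop 265,430) over the throat and the back wall behind it at (285,415). Next I push down in small steps.

Emit:
step_arm([
  {"delta_pos":[0,0,0.15],"dr":[0,0,0],"fingers":1},
  {"delta_pos":[0,0,0.3],"dr":[0,0,0],"fingers":1},
  {"delta_pos":[0,0,0.45],"dr":[0,0,0],"fingers":1},
  {"delta_pos":[0,0,0.6],"dr":[0,0,0],"fingers":1},
  {"delta_pos":[0,0,0.7],"dr":[0,0,0],"fingers":1},
])

```text
time: 10.4
tool_pos: [0.5555, -0.2527, 0.2056]
tool_rot: [3.14, 0.001, 1.452]
contact_force: [-1.9, 1.2, 8.2]
opening: 0.0138
grip_force: 54.9
```

```bash
python3 -c "
from h import *
st()"
```

```text
t 10.4 stand xy mm [0.2 7.1] h 60.6 rot [1.7993e+02 4.0000e-02 8.3200e+01] F sx,sy,z [-2.05  0.99  8.18] tq [0.076 0.51  0.004]
```

Emit:
step_arm([
  {"delta_pos":[0,0,0.05],"dr":[0,0,0],"fingers":1},
  {"delta_pos":[0,0,0.1],"dr":[0,0,0],"fingers":1},
  {"delta_pos":[0,0,0.15],"dr":[0,0,0],"fingers":1},
  {"delta_pos":[0,0,0.2],"dr":[0,0,0],"fingers":1},
  {"delta_pos":[0,0,0.2],"dr":[0,0,0],"fingers":1},
])

```text
time: 11.02
tool_pos: [0.5559, -0.2523, 0.2039]
tool_rot: [3.139, 0.0, 1.452]
contact_force: [-0.3, 1.6, 7.6]
opening: 0.0134
grip_force: 54.9
```

```bash
python3 -c "
from h import *
st()"
```

```text
t 11.03 stand xy mm [0.6 7.5] h 58.9 rot [179.87   0.    83.21] F sx,sy,z [-0.44  1.53  7.58] tq [ 0.402  0.162 -0.047]
```

Force is falling as the tongue yields, so I continue.

Emit:
step_arm([
  {"delta_pos":[0,0,0.1],"dr":[0,0,0],"fingers":1},
  {"delta_pos":[0,0,0.2],"dr":[0,0,0],"fingers":1},
  {"delta_pos":[0,0,0.3],"dr":[0,0,0],"fingers":1},
  {"delta_pos":[0,0,0.4],"dr":[0,0,0],"fingers":1},
  {"delta_pos":[0,0,0.4],"dr":[0,0,0],"fingers":1},
])

```text
time: 11.65
tool_pos: [0.556, -0.2519, 0.1992]
tool_rot: [3.14, -0.001, 1.452]
contact_force: [3.1, 3.4, 4.3]
opening: 0.0134
grip_force: 54.9
```

```bash
python3 -c "
from h import *
st()"
```

```text
t 11.65 stand xy mm [0.6 8. ] h 54.2 rot [ 1.799e+02 -6.000e-02  8.322e+01] F sx,sy,z [2.71 3.74 4.32] tq [ 0.645 -0.243  0.057]
```

Emit:
step_arm([
  {"delta_pos":[0,0,0.1],"dr":[0,0,0],"fingers":1},
  {"delta_pos":[0,0,0.2],"dr":[0,0,0],"fingers":1},
  {"delta_pos":[0,0,0.3],"dr":[0,0,0],"fingers":1},
  {"delta_pos":[0,0,0.4],"dr":[0,0,0],"fingers":1},
  {"delta_pos":[0,0,0.4],"dr":[0,0,0],"fingers":1},
])

```text
time: 12.28
tool_pos: [0.5549, -0.2532, 0.194]
tool_rot: [-3.14, 0.001, 1.452]
contact_force: [0.2, -0.4, -1.4]
opening: 0.0139
grip_force: 54.9
```

```bash
python3 -c "
from h import *
st()"
```

```text
t 12.28 stand xy mm [-0.4  6.5] h 49.0 rot [-1.7993e+02  3.0000e-02  8.3180e+01] F sx,sy,z [ 0.28 -0.38 -1.41] tq [-0.057  0.104  0.   ]
```

The tongue has been passed and the bar is free below it. Floor is about 4.5 mm lower.

Emit:
step_arm([
  {"delta_pos":[0,0,0.1],"dr":[0,0,0],"fingers":1},
  {"delta_pos":[0,0,0.2],"dr":[0,0,0],"fingers":1},
  {"delta_pos":[0,0,0.3],"dr":[0,0,0],"fingers":1},
  {"delta_pos":[0,0,0.35],"dr":[0,0,0],"fingers":1},
  {"delta_pos":[0,0,0.35],"dr":[0,0,0],"fingers":1},
])

```text
time: 12.9
tool_pos: [0.5553, -0.2525, 0.1912]
tool_rot: [-3.142, -0.0, 1.452]
contact_force: [0.3, -0.4, -1.0]
opening: 0.0136
grip_force: 54.9
```

```bash
python3 -c "
from h import *
st()"
```

```text
t 12.9 stand xy mm [-0.   7.2] h 46.2 rot [-180.    -0.    83.2] F sx,sy,z [ 0.33 -0.4  -1.02] tq [-0.093  0.106 -0.005]
```

Emit:
step_arm([
  {"delta_pos":[0,0,0.05],"dr":[0,0,0],"fingers":1},
  {"delta_pos":[0,0,0.1],"dr":[0,0,0],"fingers":1},
  {"delta_pos":[0,0,0.1],"dr":[0,0,0],"fingers":1},
  {"delta_pos":[0,0,0.1],"dr":[0,0,0],"fingers":1},
  {"delta_pos":[0,0,0.1],"dr":[0,0,0],"fingers":1},
])

```text
time: 13.52
tool_pos: [0.5554, -0.2526, 0.1902]
tool_rot: [3.142, -0.0, 1.452]
contact_force: [-0.2, -0.4, -1.5]
opening: 0.0137
grip_force: 54.9
```

```bash
python3 -c "
from h import *
st()"
```

```text
t 13.53 stand xy mm [0.  7.2] h 45.2 rot [180.   -0.   83.2] F sx,sy,z [-0.16 -0.39 -1.48] tq [-0.126  0.093  0.033]
```

Emit:
step_arm([
  {"delta_pos":[0,0,0.03],"dr":[0,0,0],"fingers":1},
  {"delta_pos":[0,0,0.06],"dr":[0,0,0],"fingers":1},
  {"delta_pos":[0,0,0.08],"dr":[0,0,0],"fingers":1},
  {"delta_pos":[0,0,0.08],"dr":[0,0,0],"fingers":1},
  {"delta_pos":[0,0,0.08],"dr":[0,0,0],"fingers":1},
])

```text
time: 14.15
tool_pos: [0.5554, -0.2526, 0.1898]
tool_rot: [3.141, 0.0, 1.452]
contact_force: [-0.9, 0.6, 4.6]
opening: 0.0134
grip_force: 54.9
```

```bash
python3 -c "
from h import *
st()"
```

```text
t 14.15 stand xy mm [0.1 7.2] h 44.8 rot [1.7997e+02 1.0000e-02 8.3200e+01] F sx,sy,z [-0.99  0.49  4.58] tq [-0.008  0.305 -0.002]
```

The bar is on the floor of the hook (h 44.8 against 44.5 expected). I'll ease off and release gently.

Emit:
step_arm([
  {"delta_pos":[0,0,-0.04],"dr":[0,0,0],"fingers":1},
  {"delta_pos":[0,0,-0.04],"dr":[0,0,0],"fingers":1},
  {"delta_pos":[0,0,-0.04],"dr":[0,0,0],"fingers":0.6},
  {"delta_pos":[0,0,-0.04],"dr":[0,0,0],"fingers":0.4},
  {"delta_pos":[0,0,-0.04],"dr":[0,0,0],"fingers":0.2},
], newtons=10)

```text
time: 14.78
tool_pos: [0.5553, -0.2525, 0.1895]
tool_rot: [-3.141, -0.0, 1.452]
contact_force: [-0.1, 0.1, 0.7]
opening: 0.0325
grip_force: 0.0
```

Emit:
step_arm([
  {"delta_pos":[0,0,0],"dr":[0,0,0],"fingers":0.2},
  {"delta_pos":[0,0,-1],"dr":[0,0,0],"fingers":0.2},
  {"delta_pos":[0,0,-3],"dr":[0,0,0],"fingers":0.2},
  {"delta_pos":[0,0,-6],"dr":[0,0,0],"fingers":0.2},
  {"delta_pos":[0,0,-10],"dr":[0,0,0],"fingers":0.2},
])

```text
time: 15.4
tool_pos: [0.555, -0.2524, 0.2908]
tool_rot: [-3.141, -0.001, 1.452]
contact_force: [0.1, 0.3, 0.8]
opening: 0.0371
grip_force: 0.0
```

Run:
```python
from h import *
st()
b,_=grab('scene','s5.png')
cv2.imwrite('pics/c5.png',cv2.resize(b[200:305,390:530,::-1],(800,600),interpolation=cv2.INTER_CUBIC))
```

```text
t 15.4 stand xy mm [-0.4  7.3] h 145.8 rot [-1.7994e+02 -3.0000e-02  8.3200e+01] F sx,sy,z [0.01 0.34 0.78] tq [-0.139  0.063 -0.018]
```

View pics/c5.png

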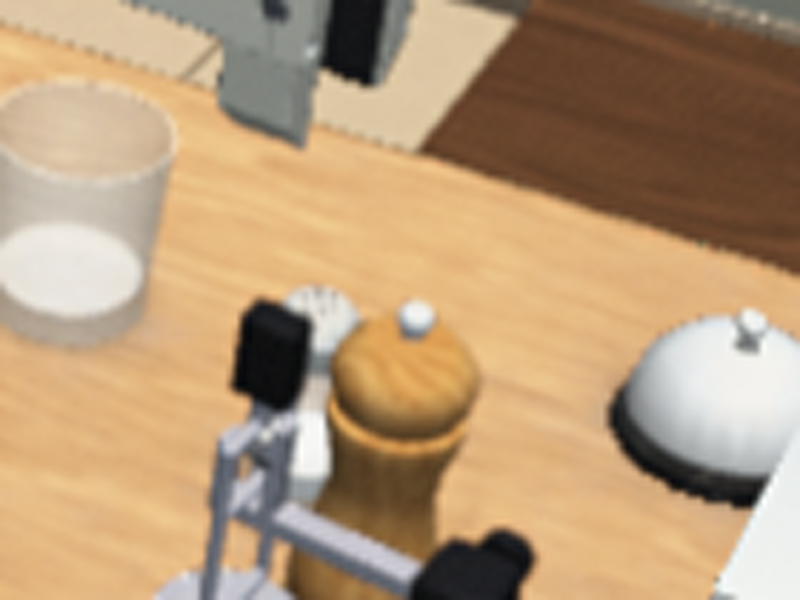

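The infuser hangs upright with its crossbar in the hook and the gripper clear above it. I'll let it settle, then hand in.

Emit:
step_arm([
  {"delta_pos":[0,0,0],"dr":[0,0,0],"fingers":0.2},
  {"delta_pos":[0,0,0],"dr":[0,0,0],"fingers":0.2},
  {"delta_pos":[0,0,0],"dr":[0,0,0],"fingers":0.2},
  {"delta_pos":[0,0,0],"dr":[0,0,0],"fingers":0.2},
  {"delta_pos":[0,0,0],"dr":[0,0,0],"fingers":0.2},
])

```text
time: 16.08
tool_pos: [0.5553, -0.2525, 0.2894]
tool_rot: [-3.141, -0.0, 1.452]
contact_force: [0.2, 0.1, -0.1]
opening: 0.0365
grip_force: 0.0
```

Emit:
step_arm([
  {"delta_pos":[0,0,0],"dr":[0,0,0],"fingers":0.2},
  {"delta_pos":[0,0,0],"dr":[0,0,0],"fingers":0.2},
  {"delta_pos":[0,0,0],"dr":[0,0,0],"fingers":0.2},
  {"delta_pos":[0,0,0],"dr":[0,0,0],"fingers":0.2},
  {"delta_pos":[0,0,0],"dr":[0,0,0],"fingers":0.2},
])

```text
time: 16.7
tool_pos: [0.5553, -0.2526, 0.2898]
tool_rot: [3.142, -0.0, 1.452]
contact_force: [0.1, -0.3, -0.5]
opening: 0.0367
grip_force: 0.0
```

Emit:
step_arm([
  {"delta_pos":[0,0,0],"dr":[0,0,0],"fingers":0.2},
  {"delta_pos":[0,0,0],"dr":[0,0,0],"fingers":0.2},
  {"delta_pos":[0,0,0],"dr":[0,0,0],"fingers":0.2},
  {"delta_pos":[0,0,0],"dr":[0,0,0],"fingers":0.2},
  {"delta_pos":[0,0,0],"dr":[0,0,0],"fingers":0.2},
])

```text
time: 17.32
tool_pos: [0.5554, -0.2526, 0.2898]
tool_rot: [3.142, -0.0, 1.452]
contact_force: [1.1, 0.5, -0.3]
opening: 0.0369
grip_force: 0.0
```

Run:
```python
from h import *
a,_=grab('scene','s6.png');b=cv2.imread('pics/s5.png')[:,:,::-1]
print('max change near infuser',np.abs(a[250:330,415:450].astype(int)-b[250:330,415:450]).max())
print(robot.hand_in())
```

```text
max change near infuser 6
the job is handed in; nothing more can be done
None
```

The steel infuser is hanging still and upright on the hook with its crossbar on the throat floor, and I handed the job in at about 17 s; no verdict came back, and I judged the tongue shut from the push force vanishing once the bar was past it, not from a close look.

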